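# Put the polishing wheels back in order of size

## Robot

A 6-joint arm with a two-finger parallel gripper is mounted at the origin on the work surface. World frame = base frame: x ahead of the robot, y to its left, z up, the work surface at z = 0. Lengths are in m, angles in degrees, forces in N, time in s.
With the tool pointing down it reaches from about 0.35 to 0.875 m from the base axis. Payload 4.2 kg.
Tool frame: the origin (TCP) lies midway between the tips of the shut fingers; the grasp point (between the pads) lies 19 mm behind it; z points along the fingers, y is the line along which they close (so a half turn about z gives the same grasp; the last joint's range is limited). The gripper opens to 87 mm and grips with 3 to 60 N. Pads are 19 mm wide; open, the fingers measure 117 mm over their backs; the gripper's body (75 mm by 190 mm) begins 51 mm behind the grasp point.
Start: joints at [91.077, 22.042, 0.453, 0, -68.411, -14.817], TCP at [0.148, 0.607, 0.223] pointing down, gripper open.
Joint ranges: [-179.83, 179.83], [-69.29, 118.12], [-61.27, 80.66], [-181.25, 117.63], [-171.15, -9.14], [-177.46, 177.46]. Speed limits (degrees/s): [159.86, 159.86, 180, 180, 180, 180].

## Interface

Orientations are given as a 3x3 rotation matrix whose columns are the frame's x, y, z axes.
In Python, from station import * gives the robot as it stands. The module is installed in compiled form; this text tells all that it offers.
- The arm moves only by the tool servo_tool, never from a script. Its argument "deltas" is a list of rows, each an object of numbers: "tx", "ty", "tz": the shift along the tool's x, y, z in mm; "ax", "ay", "az": the turn, a rotation vector about the tool's x, y, z in rad; "claw": the finger opening in mm, from 0 to 87. In form: [{"tx": .., "ty": .., "tz": .., "ax": .., "ay": .., "az": .., "claw": ..}, ...]. A call has 1 to 12 rows; each row is the pose to reach, as a shift and turn from the pose commanded when the call began, along the tool's axes at that moment; what a row does not reach only later rows make up. A row lasts 1/12 s, in which the tool goes at most 41.7 mm and 7.16 degrees, less where a joint would pass 70% of its speed; a pose out of reach is approached as far as the arm can. A call with a gripper value outside its range is refused whole. The fingers move at their own pace and stop on an object; the grip force is fixed at half the most. Time passes only in rows, so rows that repeat a pose let the fingers close. It gives the time, the measured TCP pose, the force, the opening and the grip force at its end, in the units of the state.
- sense(): the state, without advancing time (a new reading comes with each control period).
- capture(name): name is "scene" or "top" or "wrist"; returns the picture (400x640x3 uint8, blue, green, red); there is no depth.
- calibration(name): a dict with "fx", "fy", "cx", "cy" (pixels), "cam_to_world" (4x4, takes a point from camera to world coordinates); the wrist camera has in their place "hand_eye" (4x4, takes a point from camera to tool coordinates, whose origin is the TCP and whose axes are the flange's). Camera axes: x right, y down, z forward; pixel columns grow to the right and rows downward; lengths in m; the calibration is good to about 2 mm. A picture is of the moment at which its call begins: read the wrist's pose just before it. calibration takes no time and is no camera call.
- finish_job(): hands the job in; it is judged then, once.
Trained networks look in the newest picture that a camera, given by its name, has taken for a name from the list of things; names that differ only in an ending like _2 or _b are one class to them, and where a whole thing is asked for, a point or a joint stands for the part that bears it (a point fixed in the world has none). Each returns a list of dicts, best first, with "confidence" (0 to 1); they miss things now and then, are a little off and sometimes report something else, mostly with a low value. They report only what shows in the picture. A call takes as long as a camera call.
- recognise(label, camera): "xyz" ([x, y, z] in m, in the coordinates of the camera as it stood for that picture, good to about 4 mm: the middle of the surface that is visible of it).
- trace(label, camera): "mask" (400x640 bool, what is visible of it).
The state is a dict: "time_s": time; "joints": joint angles; "joint_velocities": joint speeds; "effort": joint torques, N m; "tcp_pos": TCP position; "ee_rot": TCP orientation; "wrist_force": force on the tool from outside, world axes, zero at the start; "moment": the same for the moment, N m; "gripper_width": opening from 0.0 (shut) to 1.0 (fully open); "gripper_force": force on a finger pad.
Only numpy, scipy, OpenCV 4.12 (cv2) and the standard library are available. Lean on these libraries where they do the work, as an engineer would, in place of code of your own. Each camera call takes 0.05 s, during which the arm holds its last target. There are 200 camera calls.

## Task

Put the four white polishing wheels on the green board in order of size, the smallest next to the red stop and the largest at the grey one, each lying flat, hub up, and centred on its own cork seat. Leave the bottle standing where it is.

Things in the scene. Friction and masses are not known exactly. Their poses are not given: they have to be found in the camera images.
- wheel_50: Loose white felt polishing wheel, 50 mm diameter, 20 mm thick, about 60 g, lying flat on the bench. In its middle a blue hub stands up: a flange 36 mm wide and 3 mm high on the felt, then a round sleeve 24 mm in diameter from 23 to 48 mm above the wheel's underside, to be gripped from above. Origin: centre of the underside; z up along the hub.
- wheel_70: Loose white felt polishing wheel, 70 mm diameter, 20 mm thick, about 90 g, lying flat on the bench. In its middle a blue hub stands up: a flange 36 mm wide and 3 mm high on the felt, then a round sleeve 24 mm in diameter from 23 to 48 mm above the wheel's underside, to be gripped from above. Origin: centre of the underside; z up along the hub.
- wheel_90: Loose white felt polishing wheel, 90 mm diameter, 20 mm thick, about 130 g, lying flat on the bench. In its middle a blue hub stands up: a flange 36 mm wide and 3 mm high on the felt, then a round sleeve 24 mm in diameter from 23 to 48 mm above the wheel's underside, to be gripped from above. Origin: centre of the underside; z up along the hub.
- wheel_110: Loose white felt polishing wheel, 110 mm diameter, 20 mm thick, about 180 g, lying flat on the bench. In its middle a blue hub stands up: a flange 36 mm wide and 3 mm high on the felt, then a round sleeve 24 mm in diameter from 23 to 48 mm above the wheel's underside, to be gripped from above. Origin: centre of the underside; z up along the hub.
- seat_1: Fixed round cork seat, 44 mm diameter, 3 mm thick, one of four alike in a straight row 116 mm apart on a green board (120 x 540 mm, 10 mm thick) on the bench; at one end of the row, next to an end stop; the seats are numbered 1 to 4 along the row, whichever end the red stop is at. Origin: centre of its underside, on the board's top (10 mm above the bench); a wheel rests on its top, 3 mm higher.
- seat_2: Fixed round cork seat, 44 mm diameter, 3 mm thick, one of four alike in a straight row 116 mm apart on a green board (120 x 540 mm, 10 mm thick) on the bench; an inner place of the row; the seats are numbered 1 to 4 along the row, whichever end the red stop is at. Origin: centre of its underside, on the board's top (10 mm above the bench); a wheel rests on its top, 3 mm higher.
- seat_3: Fixed round cork seat, 44 mm diameter, 3 mm thick, one of four alike in a straight row 116 mm apart on a green board (120 x 540 mm, 10 mm thick) on the bench; an inner place of the row; the seats are numbered 1 to 4 along the row, whichever end the red stop is at. Origin: centre of its underside, on the board's top (10 mm above the bench); a wheel rests on its top, 3 mm higher.
- seat_4: Fixed round cork seat, 44 mm diameter, 3 mm thick, one of four alike in a straight row 116 mm apart on a green board (120 x 540 mm, 10 mm thick) on the bench; at one end of the row, next to an end stop; the seats are numbered 1 to 4 along the row, whichever end the red stop is at. Origin: centre of its underside, on the board's top (10 mm above the bench); a wheel rests on its top, 3 mm higher.
- red_stop: Fixed red block, 90 x 14 x 25 mm high, across one end of the green board, 76 mm beyond the centre of the end seat: it marks the small end of the row. It may be at either end (beside seat 1 or seat 4); a like block in grey is at the other end. Origin: centre of its underside; x along its length, across the row.
- polish_bottle: Loose brown bottle with a red cap, 64 mm diameter, 150 mm high, standing on the bench beyond one end of the green board; to be left alone. Origin: centre of its base; z up.

How it is judged:
By the outcome, as a careful person would: the job done as asked, in the order asked, and still so for the second after the job is handed in, with the robot touching nothing.
It also fails if it takes over 112 s, if anything falls off the work surface, if the arm or the gripper's body presses on something with over 40 N, if the wrist force passes 120 N, or if a joint passes its speed limit or range.

## Working session

There is one attempt and no reset: what is moved stays moved. The work goes in short steps, Python scripts to look and compute and a tool call to move; the robot and the scene stay as the last step left them, time stands still between calls to the robot, and variables do not carry over. Pictures are saved under pics/ and viewed, at most 14 in all, crops included, and the job is handed in when it is done.

Besides the shell and the picture viewer there is one more tool, called after "Emit:" as name([rows], argument=value, ...), one row to a line, values as JSON. servo_tool: Moves the arm, as the interface text tells. Its arguments: {"type":"object","properties":{"deltas":{"type":"array","items":{"type":"object","properties":{"tx":{"type":"number"},"ty":{"type":"number"},"tz":{"type":"number"},"ax":{"type":"number"},"ay":{"type":"number"},"az":{"type":"number"},"claw":{"type":"number"}}}}},"required":["deltas"]}

```bash
mkdir -p pics
python3 - <<'E'
from station import *
import cv2,numpy as np
s=sense();print(s['time_s'],s['tcp_pos'],np.round(s['ee_rot'],3).tolist(),s['gripper_width'])
for n in("scene","top"):
    im=capture(n);cv2.imwrite(f"pics/{n}0.png",im)
    c=calibration(n);print(n,c)
M=np.array(calibration("top")["cam_to_world"])
for l in["wheel_50","wheel_70","wheel_90","wheel_110","seat_1","red_stop","polish_bottle"]:
    for r in recognise(l,"top"):
        print(l,round(r["confidence"],2),np.round((M@np.r_[r["xyz"],1])[:3],3))
E
```

```text
0.0 [0.14829313 0.60653898 0.22146182] [[0.971, -0.238, -0.0], [-0.238, -0.971, -0.002], [0.0, 0.002, -1.0]] 1.0007105936023009
scene {'fx': 373.1076538581068, 'fy': 373.1076538581068, 'cx': 318.6468882797642, 'cy': 199.6306206679309, 'cam_to_world': array([[-0.60122372,  0.57434797, -0.55556678,  1.13851979],
       [ 0.79891592,  0.4179263 , -0.43251701,  0.46831804],
       [-0.0162293 , -0.70389063, -0.71012294,  0.78955465],
       [ 0.        ,  0.        ,  0.        ,  1.        ]])}
top {'fx': 410.20455254308933, 'fy': 410.20455254308933, 'cx': 314.7113035684799, 'cy': 193.91647010997636, 'cam_to_world': array([[-1.02390998e-03, -9.84310271e-01,  1.76443308e-01,
         3.69939888e-01],
       [-9.99994607e-01,  4.57272113e-04, -3.25207472e-03,
         9.57573279e-03],
       [ 3.12036795e-03, -1.76445687e-01, -9.84305432e-01,
         1.12822822e+00],
       [ 0.00000000e+00,  0.00000000e+00,  0.00000000e+00,
         1.00000000e+00]])}
wheel_50 0.65 [ 0.438 -0.115  0.02 ]
wheel_50 0.62 [0.424 0.307 0.02 ]
wheel_50 0.55 [0.436 0.125 0.02 ]
wheel_50 0.53 [ 0.444 -0.264  0.023]
wheel_70 0.65 [ 0.438 -0.115  0.02 ]
wheel_70 0.62 [0.424 0.307 0.02 ]
wheel_70 0.55 [0.436 0.125 0.02 ]
wheel_70 0.53 [ 0.444 -0.264  0.023]
wheel_90 0.65 [ 0.438 -0.115  0.02 ]
wheel_90 0.62 [0.424 0.307 0.02 ]
wheel_90 0.55 [0.436 0.125 0.02 ]
wheel_90 0.53 [ 0.444 -0.264  0.023]
wheel_110 0.65 [ 0.438 -0.115  0.02 ]
wheel_110 0.62 [0.424 0.307 0.02 ]
wheel_110 0.55 [0.436 0.125 0.02 ]
wheel_110 0.53 [ 0.444 -0.264  0.023]
seat_1 0.72 [ 0.661 -0.179  0.009]
seat_1 0.6 [0.624 0.167 0.012]
seat_1 0.59 [ 0.652 -0.066  0.012]
seat_1 0.58 [0.638 0.05  0.014]
red_stop 0.53 [0.618 0.237 0.037]
polish_bottle 0.77 [0.607 0.428 0.1  ]
```

View pics/top0.png

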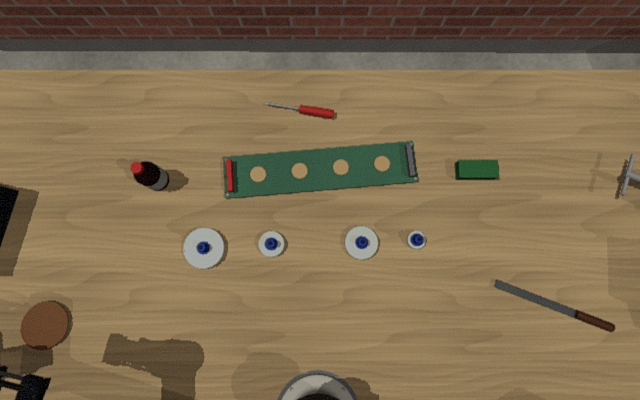

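View pics/scene0.png

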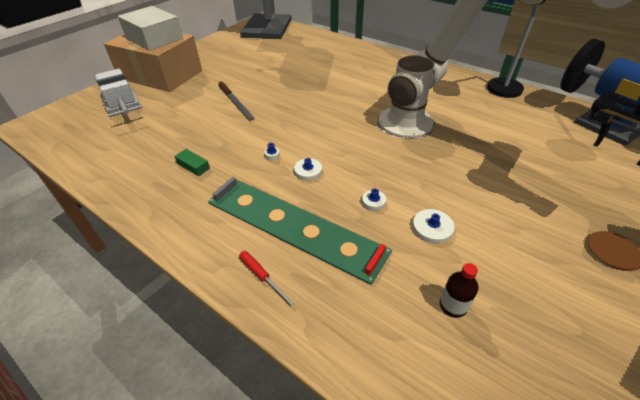

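The top picture shows the red stop at the left (230,176), i.e. +y, and grey at the right (411,160). The seats are at x≈258, 300, 341 and 382. The wheels are 110 at (204,248), 70 at (271,244), 90 at (362,242) and 50 at (417,239); bottle at (150,176). The scene view agrees.

```bash
cat > h.py <<'E'
from station import *
import cv2,numpy as np
def proj(T,c,uv,z):
    d=T[:3,:3]@np.array([(uv[0]-c["cx"])/c["fx"],(uv[1]-c["cy"])/c["fy"],1]);o=T[:3,3]
    return o+d*(z-o[2])/d[2]
def toolT():
    s=sense();T=np.eye(4);T[:3,:3]=s["ee_rot"];T[:3,3]=s["tcp_pos"];return T
def delta(p):
    T=toolT();return np.round(T[:3,:3].T@(np.array(p)-T[:3,3])*1000,1)
def blobs(im,kind,amin=100):
    h=cv2.cvtColor(im,cv2.COLOR_BGR2HSV)
    m=cv2.inRange(h,(105,120,40),(130,255,255)) if kind=="hub" else cv2.inRange(h,(10,60,120),(25,200,255)) if kind=="seat" else cv2.inRange(h,(0,0,130),(180,35,255))
    n,l,st,ce=cv2.connectedComponentsWithStats(m)
    return [(ce[i],st[i]) for i in range(1,n) if st[i][4]>amin],m
def look(cam,name=None):
    T=toolT();im=capture(cam);c=calibration(cam)
    if name: cv2.imwrite(f"pics/{name}.png",im)
    return im,c,(T@np.array(c["hand_eye"]) if cam=="wrist" else np.array(c["cam_to_world"]))
E
python3 - <<'E'
from h import *
im,c,T=look("top")
for r in trace("seat_1","top"):
    ys,xs=np.nonzero(r["mask"]);print("seat",len(xs),np.round(proj(T,c,(xs.mean(),ys.mean()),.013),4))
for ce,st in blobs(im,"hub",30)[0]: print("hub",ce.round(1),st[4],np.round(proj(T,c,ce,.04),4))
im,c,T=look("wrist","w0");print(c)
print(delta([.43,.307,.2]))
E
```

```text
seat 166 [0.6377 0.051  0.013 ]
seat 197 [ 0.6478 -0.0652  0.013 ]
seat 193 [ 0.6577 -0.1811  0.013 ]
seat 146 [0.6276 0.165  0.013 ]
hub [416.5 239.4] 104 [ 0.4428 -0.263   0.04  ]
hub [361.2 242.2] 99 [ 0.4353 -0.1167  0.04  ]
hub [270.9 243.5] 99 [0.4321 0.1215 0.04  ]
hub [202.8 247.5] 104 [0.422  0.3006 0.04  ]
{'fx': 293.8275796068519, 'fy': 293.8275796068519, 'cx': 316.4360606557253, 'cy': 196.27863450778165, 'hand_eye': array([[ 2.94698965e-04, -9.68480778e-01, -2.49088130e-01,
         6.87521926e-02],
       [ 9.99999948e-01,  3.18871360e-04, -5.66941244e-05,
         8.92457971e-04],
       [ 1.34334241e-04, -2.49088101e-01,  9.68480821e-01,
        -1.60352466e-01],
       [ 0.00000000e+00,  0.00000000e+00,  0.00000000e+00,
         1.00000000e+00]])}
[344.8 224.6  22.5]
```

View pics/w0.png

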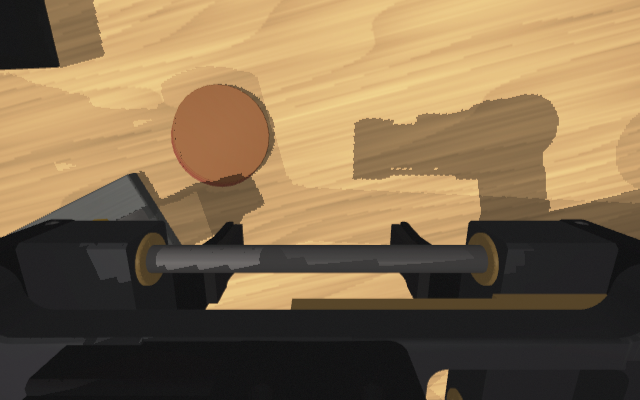

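The wrist picture shows the fingers along the bottom (columns 200–430, rows 220–310). The camera sits ahead of the TCP along tool +x, so I'll look with the target about 60 mm ahead in tool x.

Emit:
servo_tool([
  {"tx":282,"ty":231,"tz":0,"claw":60},
  {"tx":282,"ty":231,"tz":0,"claw":60},
  {"tx":282,"ty":231,"tz":0,"claw":60},
  {"tx":282,"ty":231,"tz":0,"claw":60},
  {"tx":282,"ty":231,"tz":0,"claw":60},
  {"tx":282,"ty":231,"tz":0,"claw":60},
  {"tx":282,"ty":231,"tz":0,"claw":60},
  {"tx":282,"ty":231,"tz":0,"claw":60},
  {"tx":282,"ty":231,"tz":0,"claw":60},
  {"tx":282,"ty":231,"tz":0,"claw":60},
  {"tx":282,"ty":231,"tz":0,"claw":60},
  {"tx":282,"ty":231,"tz":0,"claw":60},
])

```text
schema error: expected keys tx, ty, tz, ax, ay, az, claw
```

```bash
cat >> h.py <<'E'
def wheel(name=None):
    im,c,T=look("wrist",name)
    for ce,st in blobs(im,"hub",200)[0]: print("hub",ce.round(1),st)
    b,m=blobs(im,"white",2000)
    for ce,st in b:
        l=cv2.connectedComponents(m)[1]
        k=[i for i in range(1,l.max()+1) if (l==i).sum()==st[4]][0]
        p=np.argwhere(l==k)[:,::-1].astype(np.float32)
        # felt top outline projected to z=.02 and enclosed by a circle
        hull=cv2.convexHull(p)[:,0]
        w=np.array([proj(T,c,q,.02)[:2] for q in hull],np.float32)
        (x,y),r=cv2.minEnclosingCircle(w*1000);print("white",ce.round(),st,"circle",round(x,1),round(y,1),round(r,1))
E
python3 - <<'E'
from h import *
wheel("w1");print(sense()["tcp_pos"])
E
```

```text
[0.14838531 0.60712898 0.22259679]
```

View pics/w1.png

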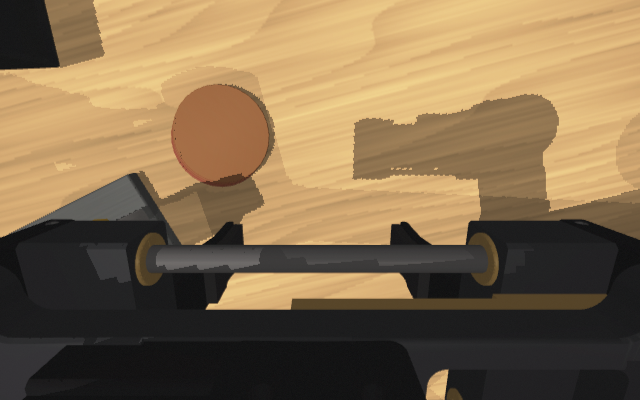

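The move was refused because all seven keys are required, so this picture matches the last one. I'll repeat the move with every key.

Emit:
servo_tool([
  {"tx":282,"ty":231,"tz":0,"ax":0,"ay":0,"az":0,"claw":60},
  {"tx":282,"ty":231,"tz":0,"ax":0,"ay":0,"az":0,"claw":60},
  {"tx":282,"ty":231,"tz":0,"ax":0,"ay":0,"az":0,"claw":60},
  {"tx":282,"ty":231,"tz":0,"ax":0,"ay":0,"az":0,"claw":60},
  {"tx":282,"ty":231,"tz":0,"ax":0,"ay":0,"az":0,"claw":60},
  {"tx":282,"ty":231,"tz":0,"ax":0,"ay":0,"az":0,"claw":60},
  {"tx":282,"ty":231,"tz":0,"ax":0,"ay":0,"az":0,"claw":60},
  {"tx":282,"ty":231,"tz":0,"ax":0,"ay":0,"az":0,"claw":60},
  {"tx":282,"ty":231,"tz":0,"ax":0,"ay":0,"az":0,"claw":60},
  {"tx":282,"ty":231,"tz":0,"ax":0,"ay":0,"az":0,"claw":60},
  {"tx":282,"ty":231,"tz":0,"ax":0,"ay":0,"az":0,"claw":60},
  {"tx":282,"ty":231,"tz":0,"ax":0,"ay":0,"az":0,"claw":60},
])

```text
time_s: 1.65
tcp_pos: [0.3676, 0.3159, 0.2228]
ee_rot: [[0.971, -0.238, 0.0], [-0.238, -0.971, 0.001], [0.0, -0.001, -1.0]]
wrist_force: [0.2, -0.6, 0.5]
gripper_width: 0.693
gripper_force: 0.0
```

Run:
```python
from h import *
wheel("w2");print(sense()["tcp_pos"])
```

```text
hub [465.5  81.9] [449  67  38  32 785]
hub [314.5 129.2] [301 115  28  30 566]
white [312. 127.] [ 271   83   87   91 5284] circle 424.6 303.8 53.5
[0.36729077 0.31635078 0.22267521]
```

View pics/w2.png

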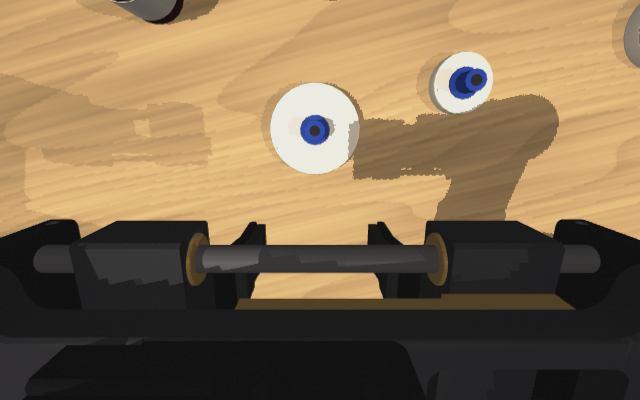

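The wrist picture shows the 110 wheel with its hub at (315,130), and the 70 wheel at (463,82). I'll go over the 110 hub, descend and grip.

Emit:
servo_tool([
  {"tx":30,"ty":-1,"tz":20,"ax":0,"ay":0,"az":0,"claw":60},
  {"tx":58,"ty":-2,"tz":45,"ax":0,"ay":0,"az":0,"claw":60},
  {"tx":58,"ty":-2,"tz":85,"ax":0,"ay":0,"az":0,"claw":60},
  {"tx":58,"ty":-2,"tz":125,"ax":0,"ay":0,"az":0,"claw":60},
  {"tx":58,"ty":-2,"tz":160,"ax":0,"ay":0,"az":0,"claw":60},
  {"tx":58,"ty":-2,"tz":182,"ax":0,"ay":0,"az":0,"claw":60},
  {"tx":58,"ty":-2,"tz":196,"ax":0,"ay":0,"az":0,"claw":60},
  {"tx":58,"ty":-2,"tz":196,"ax":0,"ay":0,"az":0,"claw":60},
  {"tx":58,"ty":-2,"tz":196,"ax":0,"ay":0,"az":0,"claw":40},
  {"tx":58,"ty":-2,"tz":196,"ax":0,"ay":0,"az":0,"claw":15},
  {"tx":58,"ty":-2,"tz":196,"ax":0,"ay":0,"az":0,"claw":15},
  {"tx":58,"ty":-2,"tz":196,"ax":0,"ay":0,"az":0,"claw":15},
])

```text
time_s: 2.7
tcp_pos: [0.4248, 0.3049, 0.028]
ee_rot: [[0.972, -0.237, 0.002], [-0.237, -0.972, 0.002], [0.001, -0.003, -1.0]]
wrist_force: [-0.8, -0.8, 0.4]
gripper_width: 0.467
gripper_force: 0.0
```

Emit:
servo_tool([
  {"tx":0,"ty":0,"tz":0,"ax":0,"ay":0,"az":0,"claw":15},
  {"tx":0,"ty":0,"tz":0,"ax":0,"ay":0,"az":0,"claw":15},
  {"tx":0,"ty":0,"tz":0,"ax":0,"ay":0,"az":0,"claw":15},
  {"tx":0,"ty":0,"tz":0,"ax":0,"ay":0,"az":0,"claw":15},
])

```text
time_s: 3.03
tcp_pos: [0.4245, 0.3041, 0.0271]
ee_rot: [[0.971, -0.238, 0.001], [-0.238, -0.971, 0.001], [0.0, -0.001, -1.0]]
wrist_force: [-0.9, -0.4, 4.1]
gripper_width: 0.263
gripper_force: 30.0
```

Emit:
servo_tool([
  {"tx":0,"ty":0,"tz":-10,"ax":0,"ay":0,"az":0,"claw":15},
  {"tx":0,"ty":0,"tz":-30,"ax":0,"ay":0,"az":0,"claw":15},
  {"tx":0,"ty":0,"tz":-65,"ax":0,"ay":0,"az":0,"claw":15},
  {"tx":0,"ty":0,"tz":-100,"ax":0,"ay":0,"az":0,"claw":15},
  {"tx":10,"ty":15,"tz":-130,"ax":0,"ay":0,"az":0,"claw":15},
  {"tx":25,"ty":41,"tz":-150,"ax":0,"ay":0,"az":0,"claw":15},
  {"tx":43,"ty":71,"tz":-165,"ax":0,"ay":0,"az":0,"claw":15},
  {"tx":62,"ty":103,"tz":-172,"ax":0,"ay":0,"az":0,"claw":15},
  {"tx":82,"ty":136,"tz":-172,"ax":0,"ay":0,"az":0,"claw":15},
  {"tx":102,"ty":169,"tz":-172,"ax":0,"ay":0,"az":0,"claw":15},
  {"tx":122,"ty":202,"tz":-172,"ax":0,"ay":0,"az":0,"claw":15},
  {"tx":142,"ty":235,"tz":-172,"ax":0,"ay":0,"az":0,"claw":15},
])

```text
time_s: 4.03
tcp_pos: [0.5061, 0.0399, 0.1991]
ee_rot: [[0.971, -0.237, -0.0], [-0.237, -0.971, 0.0], [-0.0, -0.0, -1.0]]
wrist_force: [0.1, 1.4, -0.8]
gripper_width: 0.268
gripper_force: 30.0
```

Emit:
servo_tool([
  {"tx":20,"ty":33,"tz":0,"ax":0,"ay":0,"az":0,"claw":15},
  {"tx":40,"ty":66,"tz":0,"ax":0,"ay":0,"az":0,"claw":15},
  {"tx":60,"ty":99,"tz":0,"ax":0,"ay":0,"az":0,"claw":15},
  {"tx":80,"ty":132,"tz":0,"ax":0,"ay":0,"az":0,"claw":15},
  {"tx":96,"ty":158,"tz":0,"ax":0,"ay":0,"az":0,"claw":15},
  {"tx":106,"ty":174,"tz":0,"ax":0,"ay":0,"az":0,"claw":15},
  {"tx":110,"ty":181,"tz":0,"ax":0,"ay":0,"az":0,"claw":15},
  {"tx":110,"ty":181,"tz":0,"ax":0,"ay":0,"az":0,"claw":15},
  {"tx":110,"ty":181,"tz":0,"ax":0,"ay":0,"az":0,"claw":15},
])

```text
time_s: 4.78
tcp_pos: [0.5697, -0.1598, 0.1983]
ee_rot: [[0.971, -0.238, -0.001], [-0.238, -0.971, 0.001], [-0.001, -0.0, -1.0]]
wrist_force: [-1.1, -0.5, -1.3]
gripper_width: 0.266
gripper_force: 30.0
```

```bash
cat >> h.py <<'E'
def seats(name=None):
    im,c,T=look("wrist",name)
    for r in trace("seat_1","wrist"):
        ys,xs=np.nonzero(r["mask"]);p=np.c_[xs,ys].astype(np.float32)
        w=np.array([proj(T,c,q,.013)[:2] for q in cv2.convexHull(p)[:,0]],np.float32)*1000
        (x,y),R=cv2.minEnclosingCircle(w)
        print("seat",round(r["confidence"],2),len(xs),(xs.mean().round(),ys.mean().round()),"centroid",np.round(proj(T,c,(xs.mean(),ys.mean()),.013)*1000,1)[:2],"circ",round(x,1),round(y,1),round(R,1))
E
python3 - <<'E'
from h import *
seats("w3");s=sense();print(s["tcp_pos"],s["gripper_force"])
E
```

```text
seat 0.95 1148 (np.float64(223.0), np.float64(133.0)) centroid [648.5 -69.8] circ 647.7 -69.3 22.2
seat 0.83 1112 (np.float64(134.0), np.float64(165.0)) centroid [638.3  45.2] circ 637.9 45.1 22.7
seat 0.77 1047 (np.float64(49.0), np.float64(195.0)) centroid [629.1 159.5] circ 629.2 159.3 23.1
seat 0.75 1173 (np.float64(318.0), np.float64(99.0)) centroid [ 658.6 -184.3] circ 658.5 -185.0 21.7
[ 0.56984457 -0.15892983  0.19869303] 29.99935358762741
```

View pics/w3.png

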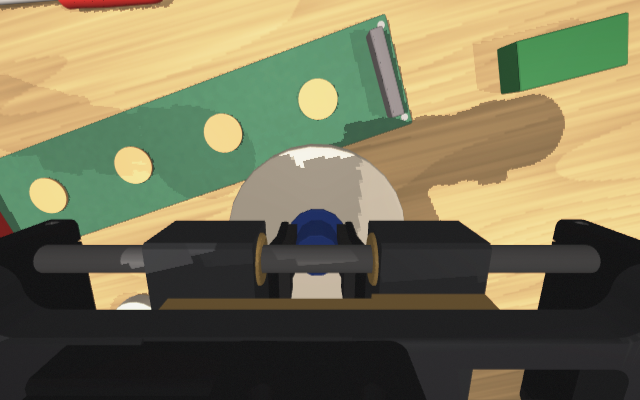

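The wrist picture shows the held 110 wheel level at (317,235), seat 4 at (318,99) by the grey stop, and the other seats at (223,133), (134,165) and (49,195). The held felt's mid-column suggests the wrist camera reads about 1–2 mm off in tool y, so I'll blend with the top camera and place at (0.658, −0.183).

Emit:
servo_tool([
  {"tx":25,"ty":0.5,"tz":5,"ax":0,"ay":0,"az":0,"claw":15},
  {"tx":55,"ty":1,"tz":15,"ax":0,"ay":0,"az":0,"claw":15},
  {"tx":80,"ty":2,"tz":35,"ax":0,"ay":0,"az":0,"claw":15},
  {"tx":91,"ty":2,"tz":65,"ax":0,"ay":0,"az":0,"claw":15},
  {"tx":91,"ty":2,"tz":95,"ax":0,"ay":0,"az":0,"claw":15},
  {"tx":91,"ty":2,"tz":120,"ax":0,"ay":0,"az":0,"claw":15},
  {"tx":91,"ty":2,"tz":140,"ax":0,"ay":0,"az":0,"claw":15},
  {"tx":91,"ty":2,"tz":150,"ax":0,"ay":0,"az":0,"claw":15},
  {"tx":91,"ty":2,"tz":154,"ax":0,"ay":0,"az":0,"claw":15},
  {"tx":91,"ty":2,"tz":156,"ax":0,"ay":0,"az":0,"claw":15},
  {"tx":91,"ty":2,"tz":156,"ax":0,"ay":0,"az":0,"claw":15},
  {"tx":91,"ty":2,"tz":156,"ax":0,"ay":0,"az":0,"claw":15},
])

```text
time_s: 5.88
tcp_pos: [0.6593, -0.1835, 0.0444]
ee_rot: [[0.972, -0.237, 0.003], [-0.237, -0.972, -0.0], [0.003, -0.0, -1.0]]
wrist_force: [-0.1, 0.1, -1.4]
gripper_width: 0.268
gripper_force: 30.0
```

Emit:
servo_tool([
  {"tx":0,"ty":0,"tz":1,"ax":0,"ay":0,"az":0,"claw":15},
  {"tx":0,"ty":0,"tz":1,"ax":0,"ay":0,"az":0,"claw":15},
  {"tx":0,"ty":0,"tz":1,"ax":0,"ay":0,"az":0,"claw":15},
])

```text
time_s: 6.13
tcp_pos: [0.6585, -0.1837, 0.0423]
ee_rot: [[0.971, -0.238, 0.001], [-0.238, -0.971, -0.0], [0.001, -0.0, -1.0]]
wrist_force: [-0.4, 0.2, -0.9]
gripper_width: 0.269
gripper_force: 30.0
```

Lower slightly more, release, and rise back to the viewing pose.

Emit:
servo_tool([
  {"tx":0,"ty":0,"tz":1,"ax":0,"ay":0,"az":0,"claw":15},
  {"tx":0,"ty":0,"tz":1,"ax":0,"ay":0,"az":0,"claw":15},
  {"tx":0,"ty":0,"tz":1,"ax":0,"ay":0,"az":0,"claw":40},
  {"tx":0,"ty":0,"tz":1,"ax":0,"ay":0,"az":0,"claw":50},
  {"tx":0,"ty":0,"tz":1,"ax":0,"ay":0,"az":0,"claw":50},
  {"tx":0,"ty":0,"tz":1,"ax":0,"ay":0,"az":0,"claw":50},
])

```text
time_s: 6.63
tcp_pos: [0.6585, -0.1837, 0.0408]
ee_rot: [[0.971, -0.237, 0.001], [-0.237, -0.971, -0.0], [0.001, 0.0, -1.0]]
wrist_force: [-0.8, 0.7, -0.2]
gripper_width: 0.485
gripper_force: 0.0
```

Emit:
servo_tool([
  {"tx":0,"ty":0,"tz":-20,"ax":0,"ay":0,"az":0,"claw":50},
  {"tx":0,"ty":0,"tz":-50,"ax":0,"ay":0,"az":0,"claw":50},
  {"tx":-10,"ty":-10,"tz":-90,"ax":0,"ay":0,"az":0,"claw":50},
  {"tx":-40,"ty":-30,"tz":-130,"ax":0,"ay":0,"az":0,"claw":50},
  {"tx":-70,"ty":-60,"tz":-160,"ax":0,"ay":0,"az":0,"claw":50},
  {"tx":-90,"ty":-60,"tz":-180,"ax":0,"ay":0,"az":0,"claw":50},
  {"tx":-90,"ty":-60,"tz":-180,"ax":0,"ay":0,"az":0,"claw":50},
  {"tx":-90,"ty":-60,"tz":-180,"ax":0,"ay":0,"az":0,"claw":50},
  {"tx":-90,"ty":-60,"tz":-180,"ax":0,"ay":0,"az":0,"claw":50},
])

```text
time_s: 7.38
tcp_pos: [0.585, -0.1037, 0.221]
ee_rot: [[0.971, -0.237, 0.001], [-0.237, -0.971, 0.0], [0.001, -0.001, -1.0]]
wrist_force: [-0.9, -0.4, -0.7]
gripper_width: 0.579
gripper_force: 0.0
```

```bash
cat >> h.py <<'E'
def whites(cam,z,amin,name=None):
    "felt outline: threshold, hull, enclosing circle on plane z, plus hub blob centre"
    im,c,T=look(cam,name)
    h=cv2.cvtColor(im,cv2.COLOR_BGR2HSV);m=cv2.inRange(h,(0,0,150),(180,45,255))
    for k in cv2.findContours(m,cv2.RETR_EXTERNAL,cv2.CHAIN_APPROX_NONE)[0]:
        if cv2.contourArea(k)<amin: continue
        w=np.array([proj(T,c,q,z)[:2] for q in cv2.convexHull(k)[:,0]],np.float32)*1000
        (x,y),R=cv2.minEnclosingCircle(w)
        if R<70: print(cam,"white",cv2.boundingRect(k),"circ",round(x,1),round(y,1),round(R,1))
    for ce,st in blobs(im,"hub",30)[0]: print(cam,"hub",ce.round(1),st[4],np.round(proj(T,c,ce,z+.022)*1000,1)[:2])
E
python3 - <<'E'
from h import *
seats("w4");whites("wrist",.033,800);whites("top",.033,80);print(sense()["tcp_pos"])
E
```

```text
seat 0.96 889 (np.float64(190.0), np.float64(164.0)) centroid [638.7  45.8] circ 638.1 46.2 21.7
seat 0.87 1003 (np.float64(276.0), np.float64(133.0)) centroid [648.9 -68.8] circ 648.7 -68.9 21.9
seat 0.65 875 (np.float64(109.0), np.float64(192.0)) centroid [629.1 160.8] circ 628.2 160.8 22.2
seat 0.29 1245 (np.float64(346.0), np.float64(284.0)) centroid [ 426.9 -108.2] circ 441.3 -119.2 46.9
wrist white (321, 48, 97, 101) circ 658.3 -183.8 54.3
wrist hub [369.  100.3] 672 [ 658.  -180.1]
wrist hub [353.5 281.6] 401 [ 453.5 -120.2]
top white (265, 388, 55, 12) circ 65.2 63.1 67.8
top white (345, 226, 33, 34) circ 435.7 -117.3 44.1
top hub [416.5 239.4] 104 [ 441.8 -259.3]
top hub [361.3 242.3] 99 [ 434.4 -115.1]
[ 0.5849057  -0.10453206  0.21849504]
```

View pics/w4.png

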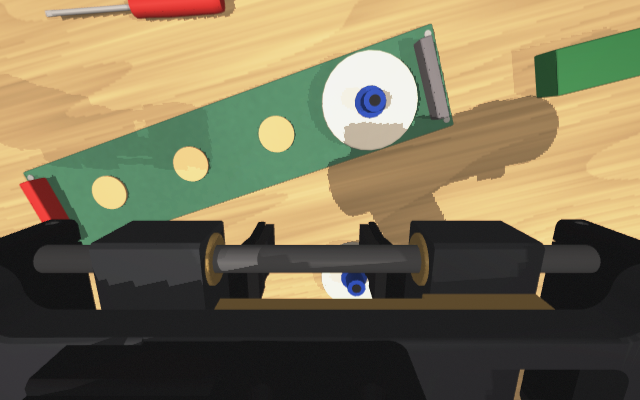

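The 110 wheel sits at (370,100). Its measured centre (658.3, −183.8) matches the seat row extrapolated to about (659, −184), so the wrist frame is consistent. Next is the 90 wheel, partly visible at (350,280).

Emit:
servo_tool([
  {"tx":-25,"ty":6,"tz":0,"ax":0,"ay":0,"az":0,"claw":60},
  {"tx":-62,"ty":15,"tz":0,"ax":0,"ay":0,"az":0,"claw":60},
  {"tx":-100,"ty":25,"tz":0,"ax":0,"ay":0,"az":0,"claw":60},
  {"tx":-140,"ty":35,"tz":0,"ax":0,"ay":0,"az":0,"claw":60},
  {"tx":-175,"ty":44,"tz":0,"ax":0,"ay":0,"az":0,"claw":60},
  {"tx":-200,"ty":50,"tz":0,"ax":0,"ay":0,"az":0,"claw":60},
  {"tx":-200,"ty":50,"tz":0,"ax":0,"ay":0,"az":0,"claw":60},
  {"tx":-200,"ty":50,"tz":0,"ax":0,"ay":0,"az":0,"claw":60},
  {"tx":-200,"ty":50,"tz":0,"ax":0,"ay":0,"az":0,"claw":60},
])

```text
time_s: 8.33
tcp_pos: [0.3799, -0.1052, 0.2205]
ee_rot: [[0.971, -0.238, 0.0], [-0.238, -0.971, -0.0], [0.0, 0.0, -1.0]]
wrist_force: [0.3, 1.6, 1.0]
gripper_width: 0.685
gripper_force: 0.0
```

Run:
```python
from h import *
whites("wrist",.02,800,"w5")
T=[toolT()[:3,3] for i in range(1)];print(T)
```

```text
wrist white (103, 150, 55, 54) circ 435.2 119.8 34.1
wrist white (280, 90, 74, 75) circ 438.3 -120.8 43.9
wrist hub [440.6  89.8] 735 [ 446.  -261.6]
wrist hub [316.6 127.4] 576 [ 439.3 -120.9]
wrist hub [125.6 178.5] 698 [435.9 110.5]
[array([ 0.38008646, -0.10513025,  0.2203573 ])]
```

Emit:
servo_tool([
  {"tx":30,"ty":1,"tz":20,"ax":0,"ay":0,"az":0,"claw":60},
  {"tx":60,"ty":1,"tz":45,"ax":0,"ay":0,"az":0,"claw":60},
  {"tx":60,"ty":1,"tz":85,"ax":0,"ay":0,"az":0,"claw":60},
  {"tx":60,"ty":1,"tz":125,"ax":0,"ay":0,"az":0,"claw":60},
  {"tx":60,"ty":1,"tz":160,"ax":0,"ay":0,"az":0,"claw":60},
  {"tx":60,"ty":1,"tz":182,"ax":0,"ay":0,"az":0,"claw":60},
  {"tx":60,"ty":1,"tz":193,"ax":0,"ay":0,"az":0,"claw":60},
  {"tx":60,"ty":1,"tz":193,"ax":0,"ay":0,"az":0,"claw":60},
  {"tx":60,"ty":1,"tz":193,"ax":0,"ay":0,"az":0,"claw":40},
  {"tx":60,"ty":1,"tz":193,"ax":0,"ay":0,"az":0,"claw":15},
  {"tx":60,"ty":1,"tz":193,"ax":0,"ay":0,"az":0,"claw":15},
  {"tx":60,"ty":1,"tz":193,"ax":0,"ay":0,"az":0,"claw":15},
])

```text
time_s: 9.38
tcp_pos: [0.4379, -0.1202, 0.0286]
ee_rot: [[0.971, -0.237, 0.003], [-0.237, -0.971, 0.0], [0.003, -0.001, -1.0]]
wrist_force: [-0.2, -0.0, -0.3]
gripper_width: 0.472
gripper_force: 0.0
```

Emit:
servo_tool([
  {"tx":0,"ty":0,"tz":0,"ax":0,"ay":0,"az":0,"claw":15},
  {"tx":0,"ty":0,"tz":0,"ax":0,"ay":0,"az":0,"claw":15},
  {"tx":0,"ty":0,"tz":0,"ax":0,"ay":0,"az":0,"claw":15},
  {"tx":0,"ty":0,"tz":0,"ax":0,"ay":0,"az":0,"claw":15},
])

```text
time_s: 9.72
tcp_pos: [0.4372, -0.1202, 0.0281]
ee_rot: [[0.971, -0.237, 0.001], [-0.237, -0.971, -0.0], [0.001, -0.0, -1.0]]
wrist_force: [-1.3, 0.6, 3.8]
gripper_width: 0.265
gripper_force: 30.0
```

Emit:
servo_tool([
  {"tx":0,"ty":0,"tz":-10,"ax":0,"ay":0,"az":0,"claw":15},
  {"tx":0,"ty":0,"tz":-30,"ax":0,"ay":0,"az":0,"claw":15},
  {"tx":0,"ty":0,"tz":-65,"ax":0,"ay":0,"az":0,"claw":15},
  {"tx":0,"ty":0,"tz":-100,"ax":0,"ay":0,"az":0,"claw":15},
  {"tx":10,"ty":-10,"tz":-135,"ax":0,"ay":0,"az":0,"claw":15},
  {"tx":25,"ty":-25,"tz":-160,"ax":0,"ay":0,"az":0,"claw":15},
  {"tx":50,"ty":-50,"tz":-171,"ax":0,"ay":0,"az":0,"claw":15},
  {"tx":75,"ty":-75,"tz":-171,"ax":0,"ay":0,"az":0,"claw":15},
  {"tx":95,"ty":-92,"tz":-171,"ax":0,"ay":0,"az":0,"claw":15},
  {"tx":103,"ty":-100,"tz":-171,"ax":0,"ay":0,"az":0,"claw":15},
  {"tx":103,"ty":-100,"tz":-171,"ax":0,"ay":0,"az":0,"claw":15},
  {"tx":103,"ty":-100,"tz":-171,"ax":0,"ay":0,"az":0,"claw":15},
])

```text
time_s: 10.72
tcp_pos: [0.5598, -0.0475, 0.1974]
ee_rot: [[0.971, -0.237, -0.003], [-0.237, -0.971, -0.0], [-0.003, 0.001, -1.0]]
wrist_force: [-0.0, 0.3, -1.2]
gripper_width: 0.263
gripper_force: 30.0
```

Emit:
servo_tool([
  {"tx":0,"ty":0,"tz":0,"ax":0,"ay":0,"az":0,"claw":15},
  {"tx":0,"ty":0,"tz":0,"ax":0,"ay":0,"az":0,"claw":15},
])

```text
time_s: 10.88
tcp_pos: [0.5595, -0.0482, 0.1985]
ee_rot: [[0.971, -0.238, -0.001], [-0.238, -0.971, -0.0], [-0.001, 0.0, -1.0]]
wrist_force: [-0.3, -0.2, -0.9]
gripper_width: 0.264
gripper_force: 30.0
```

Run:
```python
from h import *
seats("w6");whites("wrist",.033,800);s=sense();print(s["tcp_pos"],s["gripper_force"])
```

```text
seat 0.93 1301 (np.float64(314.0), np.float64(99.0)) centroid [648.9 -68.2] circ 648.4 -68.0 22.4
seat 0.77 1192 (np.float64(220.0), np.float64(134.0)) centroid [638.5  46.2] circ 638.0 46.3 22.5
seat 0.63 1053 (np.float64(130.0), np.float64(166.0)) centroid [628.  160.8] circ 627.8 160.6 22.2
wrist white (366, 2, 109, 115) circ 657.5 -182.0 55.6
wrist hub [422.8  60.3] 951 [ 656.5 -177.3]
wrist hub [316.4 226.7] 1444 [517.  -38.5]
wrist hub [516.9 229.3] 753 [ 461.5 -252.1]
[ 0.56006288 -0.04804613  0.19886803] 29.99971479177475
```

Emit:
servo_tool([
  {"tx":25,"ty":-0.5,"tz":5,"ax":0,"ay":0,"az":0,"claw":15},
  {"tx":55,"ty":-1,"tz":15,"ax":0,"ay":0,"az":0,"claw":15},
  {"tx":80,"ty":-1.5,"tz":35,"ax":0,"ay":0,"az":0,"claw":15},
  {"tx":90,"ty":-1.5,"tz":65,"ax":0,"ay":0,"az":0,"claw":15},
  {"tx":90,"ty":-1.5,"tz":95,"ax":0,"ay":0,"az":0,"claw":15},
  {"tx":90,"ty":-1.5,"tz":120,"ax":0,"ay":0,"az":0,"claw":15},
  {"tx":90,"ty":-1.5,"tz":140,"ax":0,"ay":0,"az":0,"claw":15},
  {"tx":90,"ty":-1.5,"tz":150,"ax":0,"ay":0,"az":0,"claw":15},
  {"tx":90,"ty":-1.5,"tz":154,"ax":0,"ay":0,"az":0,"claw":15},
  {"tx":90,"ty":-1.5,"tz":156,"ax":0,"ay":0,"az":0,"claw":15},
  {"tx":90,"ty":-1.5,"tz":156,"ax":0,"ay":0,"az":0,"claw":15},
  {"tx":90,"ty":-1.5,"tz":156,"ax":0,"ay":0,"az":0,"claw":15},
])

```text
time_s: 12.03
tcp_pos: [0.6496, -0.0674, 0.0443]
ee_rot: [[0.971, -0.237, 0.003], [-0.237, -0.971, 0.0], [0.003, -0.001, -1.0]]
wrist_force: [0.3, -0.3, -0.7]
gripper_width: 0.267
gripper_force: 30.0
```

Emit:
servo_tool([
  {"tx":0,"ty":0,"tz":1,"ax":0,"ay":0,"az":0,"claw":15},
  {"tx":0,"ty":0,"tz":1,"ax":0,"ay":0,"az":0,"claw":15},
  {"tx":0,"ty":0,"tz":1,"ax":0,"ay":0,"az":0,"claw":15},
])

```text
time_s: 12.28
tcp_pos: [0.6488, -0.0674, 0.0423]
ee_rot: [[0.971, -0.237, 0.001], [-0.237, -0.971, 0.0], [0.001, -0.0, -1.0]]
wrist_force: [-0.6, 0.6, -0.9]
gripper_width: 0.269
gripper_force: 30.0
```

Emit:
servo_tool([
  {"tx":-0.5,"ty":0,"tz":1,"ax":0,"ay":0,"az":0,"claw":15},
  {"tx":-0.5,"ty":0,"tz":1,"ax":0,"ay":0,"az":0,"claw":15},
  {"tx":-0.5,"ty":0,"tz":1,"ax":0,"ay":0,"az":0,"claw":40},
  {"tx":-0.5,"ty":0,"tz":1,"ax":0,"ay":0,"az":0,"claw":50},
  {"tx":-0.5,"ty":0,"tz":1,"ax":0,"ay":0,"az":0,"claw":50},
  {"tx":-0.5,"ty":0,"tz":1,"ax":0,"ay":0,"az":0,"claw":50},
  {"tx":-0.5,"ty":0,"tz":-20,"ax":0,"ay":0,"az":0,"claw":50},
  {"tx":-0.5,"ty":0,"tz":-55,"ax":0,"ay":0,"az":0,"claw":50},
  {"tx":-10,"ty":-4,"tz":-95,"ax":0,"ay":0,"az":0,"claw":50},
  {"tx":-25,"ty":-10,"tz":-130,"ax":0,"ay":0,"az":0,"claw":50},
  {"tx":-45,"ty":-18,"tz":-160,"ax":0,"ay":0,"az":0,"claw":50},
  {"tx":-72,"ty":-30,"tz":-180,"ax":0,"ay":0,"az":0,"claw":50},
])

```text
time_s: 13.28
tcp_pos: [0.587, -0.0215, 0.225]
ee_rot: [[0.971, -0.239, 0.006], [-0.239, -0.971, 0.0], [0.005, -0.001, -1.0]]
wrist_force: [1.2, 0.6, 0.9]
gripper_width: 0.571
gripper_force: 0.0
```

Emit:
servo_tool([
  {"tx":-37,"ty":-15,"tz":0,"ax":0,"ay":0,"az":0,"claw":60},
  {"tx":-74,"ty":-30,"tz":0,"ax":0,"ay":0,"az":0,"claw":60},
  {"tx":-110,"ty":-46,"tz":0,"ax":0,"ay":0,"az":0,"claw":60},
  {"tx":-148,"ty":-62,"tz":0,"ax":0,"ay":0,"az":0,"claw":60},
  {"tx":-185,"ty":-78,"tz":0,"ax":0,"ay":0,"az":0,"claw":60},
  {"tx":-215,"ty":-91,"tz":0,"ax":0,"ay":0,"az":0,"claw":60},
  {"tx":-235,"ty":-99,"tz":0,"ax":0,"ay":0,"az":0,"claw":60},
  {"tx":-240,"ty":-101,"tz":0,"ax":0,"ay":0,"az":0,"claw":60},
  {"tx":-240,"ty":-101,"tz":0,"ax":0,"ay":0,"az":0,"claw":60},
  {"tx":-240,"ty":-101,"tz":0,"ax":0,"ay":0,"az":0,"claw":60},
  {"tx":-240,"ty":-101,"tz":0,"ax":0,"ay":0,"az":0,"claw":60},
])

```text
time_s: 14.2
tcp_pos: [0.3773, 0.1336, 0.2215]
ee_rot: [[0.971, -0.238, 0.0], [-0.238, -0.971, -0.0], [0.0, 0.0, -1.0]]
wrist_force: [0.8, 0.3, -1.0]
gripper_width: 0.684
gripper_force: 0.0
```

Run:
```python
from h import *
whites("wrist",.02,800,"w7");print(toolT()[:3,3])
```

```text
wrist white (286, 100, 56, 58) circ 435.3 121.9 34.0
wrist hub [637.9  37.9] 56 [ 445.3 -231.2]
wrist hub [313.6 128.9] 571 [436.  121.7]
[0.37733559 0.13348625 0.22141795]
```

Emit:
servo_tool([
  {"tx":30,"ty":-1,"tz":20,"ax":0,"ay":0,"az":0,"claw":60},
  {"tx":59.5,"ty":-2.5,"tz":45,"ax":0,"ay":0,"az":0,"claw":60},
  {"tx":59.5,"ty":-2.5,"tz":85,"ax":0,"ay":0,"az":0,"claw":60},
  {"tx":59.5,"ty":-2.5,"tz":125,"ax":0,"ay":0,"az":0,"claw":60},
  {"tx":59.5,"ty":-2.5,"tz":160,"ax":0,"ay":0,"az":0,"claw":60},
  {"tx":59.5,"ty":-2.5,"tz":182,"ax":0,"ay":0,"az":0,"claw":60},
  {"tx":59.5,"ty":-2.5,"tz":194,"ax":0,"ay":0,"az":0,"claw":60},
  {"tx":59.5,"ty":-2.5,"tz":194,"ax":0,"ay":0,"az":0,"claw":60},
  {"tx":59.5,"ty":-2.5,"tz":194,"ax":0,"ay":0,"az":0,"claw":40},
  {"tx":59.5,"ty":-2.5,"tz":194,"ax":0,"ay":0,"az":0,"claw":15},
  {"tx":59.5,"ty":-2.5,"tz":194,"ax":0,"ay":0,"az":0,"claw":15},
  {"tx":59.5,"ty":-2.5,"tz":194,"ax":0,"ay":0,"az":0,"claw":15},
])

```text
time_s: 15.25
tcp_pos: [0.4358, 0.1226, 0.0287]
ee_rot: [[0.971, -0.238, 0.002], [-0.238, -0.971, 0.002], [0.002, -0.002, -1.0]]
wrist_force: [0.2, 1.0, -0.4]
gripper_width: 0.468
gripper_force: 0.0
```

Emit:
servo_tool([
  {"tx":0,"ty":0,"tz":0,"ax":0,"ay":0,"az":0,"claw":15},
  {"tx":0,"ty":0,"tz":0,"ax":0,"ay":0,"az":0,"claw":15},
  {"tx":0,"ty":0,"tz":0,"ax":0,"ay":0,"az":0,"claw":15},
  {"tx":0,"ty":0,"tz":0,"ax":0,"ay":0,"az":0,"claw":15},
])

```text
time_s: 15.58
tcp_pos: [0.4352, 0.1224, 0.0281]
ee_rot: [[0.971, -0.237, 0.001], [-0.237, -0.971, 0.0], [0.001, -0.001, -1.0]]
wrist_force: [-1.6, 0.4, 4.2]
gripper_width: 0.263
gripper_force: 30.0
```

Emit:
servo_tool([
  {"tx":0,"ty":0,"tz":-10,"ax":0,"ay":0,"az":0,"claw":15},
  {"tx":0,"ty":0,"tz":-30,"ax":0,"ay":0,"az":0,"claw":15},
  {"tx":0,"ty":0,"tz":-65,"ax":0,"ay":0,"az":0,"claw":15},
  {"tx":0,"ty":0,"tz":-100,"ax":0,"ay":0,"az":0,"claw":15},
  {"tx":12,"ty":3,"tz":-135,"ax":0,"ay":0,"az":0,"claw":15},
  {"tx":35,"ty":7,"tz":-160,"ax":0,"ay":0,"az":0,"claw":15},
  {"tx":65,"ty":13,"tz":-171,"ax":0,"ay":0,"az":0,"claw":15},
  {"tx":95,"ty":19,"tz":-171,"ax":0,"ay":0,"az":0,"claw":15},
  {"tx":117,"ty":23,"tz":-171,"ax":0,"ay":0,"az":0,"claw":15},
  {"tx":125,"ty":25,"tz":-171,"ax":0,"ay":0,"az":0,"claw":15},
  {"tx":125,"ty":25,"tz":-171,"ax":0,"ay":0,"az":0,"claw":15},
  {"tx":125,"ty":25,"tz":-171,"ax":0,"ay":0,"az":0,"claw":15},
])

```text
time_s: 16.58
tcp_pos: [0.5494, 0.068, 0.1976]
ee_rot: [[0.971, -0.238, -0.002], [-0.238, -0.971, -0.0], [-0.002, 0.001, -1.0]]
wrist_force: [-1.2, 0.4, -1.0]
gripper_width: 0.267
gripper_force: 30.0
```

Emit:
servo_tool([
  {"tx":0,"ty":0,"tz":0,"ax":0,"ay":0,"az":0,"claw":15},
  {"tx":0,"ty":0,"tz":0,"ax":0,"ay":0,"az":0,"claw":15},
])

```text
time_s: 16.75
tcp_pos: [0.5493, 0.0687, 0.1986]
ee_rot: [[0.972, -0.236, -0.001], [-0.236, -0.972, -0.0], [-0.001, 0.0, -1.0]]
wrist_force: [0.4, -0.5, -1.2]
gripper_width: 0.266
gripper_force: 30.0
```

Run:
```python
from h import *
seats("w8");whites("wrist",.033,800);s=sense();print(s["tcp_pos"],s["gripper_force"])
```

```text
seat 0.67 1276 (np.float64(315.0), np.float64(99.0)) centroid [638.9  47.1] circ 638.7 47.1 22.5
seat 0.56 1201 (np.float64(221.0), np.float64(133.0)) centroid [628.2 161.8] circ 628.3 161.8 22.7
wrist white (377, 12, 89, 94) circ 649.0 -66.0 45.4
wrist white (478, 0, 114, 80) circ 656.8 -180.7 55.8
wrist hub [541.8  18.3] 1323 [ 656.3 -172.5]
wrist hub [423.4  59. ] 965 [647.6 -61. ]
wrist hub [616.3 199.6] 881 [ 460.9 -241.3]
wrist hub [316.4 227.6] 1365 [505.7  78.5]
[0.54984023 0.06867595 0.19885088] 29.999508261680603
```

View pics/w8.png

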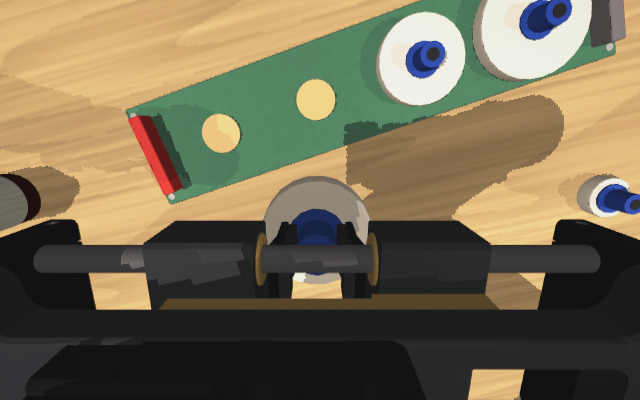

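The 70 wheel is held level over the board; 90 sits at (421,58), 110 beyond it, and seat 2 at (315,99) is free.

Emit:
servo_tool([
  {"tx":25,"ty":0,"tz":5,"ax":0,"ay":0,"az":0,"claw":15},
  {"tx":55,"ty":0,"tz":15,"ax":0,"ay":0,"az":0,"claw":15},
  {"tx":80,"ty":0,"tz":35,"ax":0,"ay":0,"az":0,"claw":15},
  {"tx":91,"ty":0,"tz":65,"ax":0,"ay":0,"az":0,"claw":15},
  {"tx":91,"ty":0,"tz":95,"ax":0,"ay":0,"az":0,"claw":15},
  {"tx":91,"ty":0,"tz":120,"ax":0,"ay":0,"az":0,"claw":15},
  {"tx":91,"ty":0,"tz":140,"ax":0,"ay":0,"az":0,"claw":15},
  {"tx":91,"ty":0,"tz":150,"ax":0,"ay":0,"az":0,"claw":15},
  {"tx":91,"ty":0,"tz":154,"ax":0,"ay":0,"az":0,"claw":15},
  {"tx":91,"ty":0,"tz":156,"ax":0,"ay":0,"az":0,"claw":15},
  {"tx":91,"ty":0,"tz":156,"ax":0,"ay":0,"az":0,"claw":15},
  {"tx":91,"ty":0,"tz":156,"ax":0,"ay":0,"az":0,"claw":15},
])

```text
time_s: 17.9
tcp_pos: [0.6398, 0.047, 0.0442]
ee_rot: [[0.971, -0.237, 0.003], [-0.237, -0.971, 0.001], [0.003, -0.001, -1.0]]
wrist_force: [0.5, -0.9, -0.3]
gripper_width: 0.267
gripper_force: 30.0
```

Emit:
servo_tool([
  {"tx":0,"ty":0,"tz":1,"ax":0,"ay":0,"az":0,"claw":15},
  {"tx":0,"ty":0,"tz":1,"ax":0,"ay":0,"az":0,"claw":15},
  {"tx":0,"ty":0,"tz":1,"ax":0,"ay":0,"az":0,"claw":15},
])

```text
time_s: 18.15
tcp_pos: [0.6391, 0.0467, 0.0423]
ee_rot: [[0.971, -0.237, 0.001], [-0.237, -0.971, 0.0], [0.001, -0.001, -1.0]]
wrist_force: [0.2, 1.0, -0.7]
gripper_width: 0.268
gripper_force: 30.0
```

Emit:
servo_tool([
  {"tx":0,"ty":0,"tz":1,"ax":0,"ay":0,"az":0,"claw":15},
  {"tx":0,"ty":0,"tz":1,"ax":0,"ay":0,"az":0,"claw":15},
  {"tx":0,"ty":0,"tz":1,"ax":0,"ay":0,"az":0,"claw":40},
  {"tx":0,"ty":0,"tz":1,"ax":0,"ay":0,"az":0,"claw":50},
  {"tx":0,"ty":0,"tz":1,"ax":0,"ay":0,"az":0,"claw":50},
  {"tx":0,"ty":0,"tz":1,"ax":0,"ay":0,"az":0,"claw":50},
  {"tx":0,"ty":0,"tz":-20,"ax":0,"ay":0,"az":0,"claw":50},
  {"tx":0,"ty":0,"tz":-55,"ax":0,"ay":0,"az":0,"claw":50},
  {"tx":0,"ty":0,"tz":-95,"ax":0,"ay":0,"az":0,"claw":50},
  {"tx":-10,"ty":20,"tz":-130,"ax":0,"ay":0,"az":0,"claw":50},
  {"tx":-22,"ty":44,"tz":-160,"ax":0,"ay":0,"az":0,"claw":50},
  {"tx":-37,"ty":74,"tz":-180,"ax":0,"ay":0,"az":0,"claw":50},
])

```text
time_s: 19.15
tcp_pos: [0.5866, -0.0164, 0.225]
ee_rot: [[0.972, -0.235, 0.006], [-0.235, -0.972, 0.0], [0.005, -0.002, -1.0]]
wrist_force: [0.4, -1.1, 0.8]
gripper_width: 0.573
gripper_force: 0.0
```

Emit:
servo_tool([
  {"tx":-18,"ty":36,"tz":0,"ax":0,"ay":0,"az":0,"claw":60},
  {"tx":-36,"ty":72,"tz":0,"ax":0,"ay":0,"az":0,"claw":60},
  {"tx":-54,"ty":108,"tz":0,"ax":0,"ay":0,"az":0,"claw":60},
  {"tx":-72,"ty":144,"tz":0,"ax":0,"ay":0,"az":0,"claw":60},
  {"tx":-90,"ty":180,"tz":0,"ax":0,"ay":0,"az":0,"claw":60},
  {"tx":-108,"ty":216,"tz":0,"ax":0,"ay":0,"az":0,"claw":60},
  {"tx":-123,"ty":246,"tz":0,"ax":0,"ay":0,"az":0,"claw":60},
  {"tx":-133,"ty":266,"tz":0,"ax":0,"ay":0,"az":0,"claw":60},
  {"tx":-137,"ty":274,"tz":0,"ax":0,"ay":0,"az":0,"claw":60},
  {"tx":-137,"ty":274,"tz":0,"ax":0,"ay":0,"az":0,"claw":60},
  {"tx":-137,"ty":274,"tz":0,"ax":0,"ay":0,"az":0,"claw":60},
  {"tx":-137,"ty":274,"tz":0,"ax":0,"ay":0,"az":0,"claw":60},
])

```text
time_s: 20.15
tcp_pos: [0.388, -0.2496, 0.2215]
ee_rot: [[0.972, -0.237, 0.0], [-0.237, -0.972, -0.0], [0.0, -0.0, -1.0]]
wrist_force: [-0.3, -0.0, -0.8]
gripper_width: 0.688
gripper_force: 0.0
```

Run:
```python
from h import *
whites("wrist",.02,400,"w9");print(toolT()[:3,3])
```

```text
wrist white (301, 107, 40, 41) circ 445.8 -269.3 23.9
wrist white (52, 0, 77, 28) circ 636.1 -57.8 41.3
wrist white (0, 0, 26, 55) circ 632.9 43.1 30.7
wrist hub [ 2.5 22. ] 148 [627.8  26.2]
wrist hub [320.6 127.3] 555 [ 446.5 -269.5]
[ 0.38806264 -0.24946014  0.22148545]
```

Emit:
servo_tool([
  {"tx":30,"ty":3,"tz":20,"ax":0,"ay":0,"az":0,"claw":60},
  {"tx":61,"ty":5.5,"tz":45,"ax":0,"ay":0,"az":0,"claw":60},
  {"tx":61,"ty":5.5,"tz":85,"ax":0,"ay":0,"az":0,"claw":60},
  {"tx":61,"ty":5.5,"tz":125,"ax":0,"ay":0,"az":0,"claw":60},
  {"tx":61,"ty":5.5,"tz":160,"ax":0,"ay":0,"az":0,"claw":60},
  {"tx":61,"ty":5.5,"tz":182,"ax":0,"ay":0,"az":0,"claw":60},
  {"tx":61,"ty":5.5,"tz":194,"ax":0,"ay":0,"az":0,"claw":60},
  {"tx":61,"ty":5.5,"tz":194,"ax":0,"ay":0,"az":0,"claw":60},
  {"tx":61,"ty":5.5,"tz":194,"ax":0,"ay":0,"az":0,"claw":40},
  {"tx":61,"ty":5.5,"tz":194,"ax":0,"ay":0,"az":0,"claw":15},
  {"tx":61,"ty":5.5,"tz":194,"ax":0,"ay":0,"az":0,"claw":15},
  {"tx":61,"ty":5.5,"tz":194,"ax":0,"ay":0,"az":0,"claw":15},
])

```text
time_s: 21.2
tcp_pos: [0.4461, -0.27, 0.0289]
ee_rot: [[0.971, -0.237, 0.003], [-0.237, -0.971, -0.001], [0.003, 0.0, -1.0]]
wrist_force: [-0.0, 0.2, -0.7]
gripper_width: 0.474
gripper_force: 0.0
```

Emit:
servo_tool([
  {"tx":0,"ty":0,"tz":0,"ax":0,"ay":0,"az":0,"claw":15},
  {"tx":0,"ty":0,"tz":0,"ax":0,"ay":0,"az":0,"claw":15},
  {"tx":0,"ty":0,"tz":0,"ax":0,"ay":0,"az":0,"claw":15},
  {"tx":0,"ty":0,"tz":0,"ax":0,"ay":0,"az":0,"claw":15},
])

```text
time_s: 21.53
tcp_pos: [0.4454, -0.2701, 0.0281]
ee_rot: [[0.971, -0.237, 0.001], [-0.237, -0.971, -0.0], [0.001, 0.0, -1.0]]
wrist_force: [-0.9, 0.7, 3.7]
gripper_width: 0.263
gripper_force: 30.0
```

Emit:
servo_tool([
  {"tx":0,"ty":0,"tz":-10,"ax":0,"ay":0,"az":0,"claw":15},
  {"tx":0,"ty":0,"tz":-30,"ax":0,"ay":0,"az":0,"claw":15},
  {"tx":0,"ty":0,"tz":-65,"ax":0,"ay":0,"az":0,"claw":15},
  {"tx":0,"ty":0,"tz":-100,"ax":0,"ay":0,"az":0,"claw":15},
  {"tx":0,"ty":-15,"tz":-135,"ax":0,"ay":0,"az":0,"claw":15},
  {"tx":-1,"ty":-40,"tz":-160,"ax":0,"ay":0,"az":0,"claw":15},
  {"tx":-2,"ty":-75,"tz":-171,"ax":0,"ay":0,"az":0,"claw":15},
  {"tx":-4,"ty":-113,"tz":-171,"ax":0,"ay":0,"az":0,"claw":15},
  {"tx":-5,"ty":-152,"tz":-171,"ax":0,"ay":0,"az":0,"claw":15},
  {"tx":-6,"ty":-191,"tz":-171,"ax":0,"ay":0,"az":0,"claw":15},
  {"tx":-7,"ty":-230,"tz":-171,"ax":0,"ay":0,"az":0,"claw":15},
  {"tx":-8,"ty":-265,"tz":-171,"ax":0,"ay":0,"az":0,"claw":15},
])

```text
time_s: 22.53
tcp_pos: [0.5001, -0.0086, 0.1993]
ee_rot: [[0.971, -0.237, 0.001], [-0.237, -0.971, 0.0], [0.001, -0.001, -1.0]]
wrist_force: [0.7, 0.3, -0.8]
gripper_width: 0.266
gripper_force: 30.0
```

Emit:
servo_tool([
  {"tx":-1,"ty":-38,"tz":0,"ax":0,"ay":0,"az":0,"claw":15},
  {"tx":-2,"ty":-76,"tz":0,"ax":0,"ay":0,"az":0,"claw":15},
  {"tx":-4,"ty":-114,"tz":0,"ax":0,"ay":0,"az":0,"claw":15},
  {"tx":-5,"ty":-150,"tz":0,"ax":0,"ay":0,"az":0,"claw":15},
  {"tx":-6,"ty":-178,"tz":0,"ax":0,"ay":0,"az":0,"claw":15},
  {"tx":-7,"ty":-193,"tz":0,"ax":0,"ay":0,"az":0,"claw":15},
  {"tx":-7,"ty":-198,"tz":0,"ax":0,"ay":0,"az":0,"claw":15},
  {"tx":-7,"ty":-198,"tz":0,"ax":0,"ay":0,"az":0,"claw":15},
  {"tx":-7,"ty":-198,"tz":0,"ax":0,"ay":0,"az":0,"claw":15},
  {"tx":-7,"ty":-198,"tz":0,"ax":0,"ay":0,"az":0,"claw":15},
])

```text
time_s: 23.37
tcp_pos: [0.5401, 0.1819, 0.1987]
ee_rot: [[0.971, -0.239, -0.001], [-0.239, -0.971, -0.0], [-0.0, 0.0, -1.0]]
wrist_force: [0.2, -0.0, -1.5]
gripper_width: 0.266
gripper_force: 30.0
```

Run:
```python
from h import *
seats("w10");whites("wrist",.033,800);s=sense();print(s["tcp_pos"],s["gripper_force"])
```

```text
seat 0.88 1220 (np.float64(313.0), np.float64(101.0)) centroid [628.4 162.8] circ 628.2 162.8 21.8
wrist white (384, 24, 71, 73) circ 638.5 48.9 36.0
wrist white (582, 0, 58, 41) circ 630.1 -142.8 36.4
wrist white (479, 0, 99, 69) circ 647.8 -61.9 48.7
wrist hub [538.1  18. ] 1311 [647.2 -56.2]
wrist hub [422.3  59.9] 956 [637.3  53.2]
wrist hub [316.5 227.6] 1369 [496.3 191.9]
[0.54036695 0.18215628 0.19881794] 29.999865889549255
```

Emit:
servo_tool([
  {"tx":25,"ty":-1,"tz":5,"ax":0,"ay":0,"az":0,"claw":15},
  {"tx":55,"ty":-2,"tz":15,"ax":0,"ay":0,"az":0,"claw":15},
  {"tx":80,"ty":-2,"tz":35,"ax":0,"ay":0,"az":0,"claw":15},
  {"tx":89,"ty":-2,"tz":65,"ax":0,"ay":0,"az":0,"claw":15},
  {"tx":89,"ty":-2,"tz":95,"ax":0,"ay":0,"az":0,"claw":15},
  {"tx":89,"ty":-2,"tz":120,"ax":0,"ay":0,"az":0,"claw":15},
  {"tx":89,"ty":-2,"tz":140,"ax":0,"ay":0,"az":0,"claw":15},
  {"tx":89,"ty":-2,"tz":150,"ax":0,"ay":0,"az":0,"claw":15},
  {"tx":89,"ty":-2,"tz":154,"ax":0,"ay":0,"az":0,"claw":15},
  {"tx":89,"ty":-2,"tz":156,"ax":0,"ay":0,"az":0,"claw":15},
  {"tx":89,"ty":-2,"tz":156,"ax":0,"ay":0,"az":0,"claw":15},
  {"tx":89,"ty":-2,"tz":156,"ax":0,"ay":0,"az":0,"claw":15},
])

```text
time_s: 24.52
tcp_pos: [0.6284, 0.1646, 0.0442]
ee_rot: [[0.971, -0.237, 0.003], [-0.237, -0.971, 0.001], [0.002, -0.002, -1.0]]
wrist_force: [0.5, -0.6, -0.6]
gripper_width: 0.266
gripper_force: 30.0
```

Emit:
servo_tool([
  {"tx":0,"ty":0,"tz":1,"ax":0,"ay":0,"az":0,"claw":15},
  {"tx":0,"ty":0,"tz":1,"ax":0,"ay":0,"az":0,"claw":15},
  {"tx":0,"ty":0,"tz":1,"ax":0,"ay":0,"az":0,"claw":15},
])

```text
time_s: 24.77
tcp_pos: [0.6277, 0.1644, 0.0423]
ee_rot: [[0.971, -0.237, 0.001], [-0.237, -0.971, 0.001], [0.001, -0.001, -1.0]]
wrist_force: [-0.4, -0.2, -1.7]
gripper_width: 0.266
gripper_force: 30.0
```

Emit:
servo_tool([
  {"tx":0,"ty":1.5,"tz":1,"ax":0,"ay":0,"az":0,"claw":15},
  {"tx":0,"ty":1.5,"tz":1,"ax":0,"ay":0,"az":0,"claw":15},
  {"tx":0,"ty":1.5,"tz":1,"ax":0,"ay":0,"az":0,"claw":15},
  {"tx":0,"ty":1.5,"tz":1,"ax":0,"ay":0,"az":0,"claw":40},
  {"tx":0,"ty":1.5,"tz":1,"ax":0,"ay":0,"az":0,"claw":50},
  {"tx":0,"ty":1.5,"tz":1,"ax":0,"ay":0,"az":0,"claw":50},
  {"tx":0,"ty":1.5,"tz":1,"ax":0,"ay":0,"az":0,"claw":50},
  {"tx":0,"ty":1.5,"tz":-20,"ax":0,"ay":0,"az":0,"claw":50},
  {"tx":0,"ty":1.5,"tz":-55,"ax":0,"ay":0,"az":0,"claw":50},
  {"tx":0,"ty":1.5,"tz":-95,"ax":0,"ay":0,"az":0,"claw":50},
  {"tx":-10,"ty":20,"tz":-130,"ax":0,"ay":0,"az":0,"claw":50},
  {"tx":-30,"ty":45,"tz":-160,"ax":0,"ay":0,"az":0,"claw":50},
])

```text
time_s: 25.77
tcp_pos: [0.5907, 0.1292, 0.2024]
ee_rot: [[0.972, -0.236, 0.004], [-0.236, -0.972, 0.001], [0.004, -0.001, -1.0]]
wrist_force: [0.6, 0.0, 0.2]
gripper_width: 0.571
gripper_force: 0.0
```

Emit:
servo_tool([
  {"tx":-20,"ty":30,"tz":-20,"ax":0,"ay":0,"az":0,"claw":50},
  {"tx":-40,"ty":60,"tz":-40,"ax":0,"ay":0,"az":0,"claw":50},
  {"tx":-60,"ty":90,"tz":-55,"ax":0,"ay":0,"az":0,"claw":50},
  {"tx":-80,"ty":115,"tz":-60,"ax":0,"ay":0,"az":0,"claw":50},
  {"tx":-90,"ty":125,"tz":-60,"ax":0,"ay":0,"az":0,"claw":50},
  {"tx":-90,"ty":125,"tz":-60,"ax":0,"ay":0,"az":0,"claw":50},
  {"tx":-90,"ty":125,"tz":-60,"ax":0,"ay":0,"az":0,"claw":50},
  {"tx":-90,"ty":125,"tz":-60,"ax":0,"ay":0,"az":0,"claw":50},
])

```text
time_s: 26.43
tcp_pos: [0.4723, 0.0288, 0.26]
ee_rot: [[0.971, -0.237, 0.0], [-0.237, -0.971, 0.0], [0.0, -0.0, -1.0]]
wrist_force: [0.3, -0.2, -0.5]
gripper_width: 0.576
gripper_force: 0.0
```

Run:
```python
from h import *
whites("wrist",.033,400,"w11");whites("top",.033,60,"top1");whites("scene",.033,60,"scene1");print(toolT()[:3,3])
im=cv2.imread("pics/top1.png");cv2.imwrite("pics/top1c.png",cv2.resize(im[120:270,120:460],None,fx=2.3,fy=2.3))
```

```text
wrist white (164, 58, 38, 42) circ 626.9 161.1 24.6
wrist white (241, 13, 57, 63) circ 638.3 45.7 34.4
wrist white (413, 0, 83, 28) circ 632.4 -175.7 47.7
wrist white (323, 0, 75, 52) circ 647.7 -67.1 44.4
wrist hub [359.9  12.2] 595 [640.4 -62.6]
wrist hub [269.   44.2] 639 [633.2  43.9]
wrist hub [179.7  78. ] 681 [623.4 154.8]
top white (325, 150, 32, 31) circ 647.6 -65.9 44.0
top white (364, 143, 39, 38) circ 656.6 -181.6 54.0
top hub [383.3 161.4] 99 [ 651.3 -179. ]
top hub [341.  164.8] 93 [642. -65.]
top hub [257.  172.6] 97 [620.5 160.7]
scene white (115, 294, 27, 18) circ 1062.5 -144.4 30.2
scene white (340, 238, 19, 17) circ 630.5 169.4 27.7
scene white (298, 217, 26, 23) circ 642.8 53.6 39.6
scene white (260, 199, 32, 27) circ 654.7 -61.3 50.9
scene white (225, 183, 38, 29) circ 664.3 -175.7 61.0
scene white (0, 170, 44, 26) circ 1020.0 -762.9 64.4
scene white (100, 80, 28, 11) circ 512.3 -1092.6 54.0
scene white (95, 66, 27, 14) circ 464.8 -1217.4 63.5
scene hub [505.2   0.9] 52 [-1347.4   -78.6]
scene hub [618.6  93.4] 1912 [-551.4  595.7]
scene hub [243.2 192.6] 83 [ 667.4 -169.2]
scene hub [275.2 207.8] 99 [658.5 -55.6]
scene hub [310.1 223.6] 113 [647.5  55.8]
scene hub [348.8 240.8] 135 [635.2 168.8]
[0.47236244 0.02902054 0.25940031]
```

View pics/w11.png

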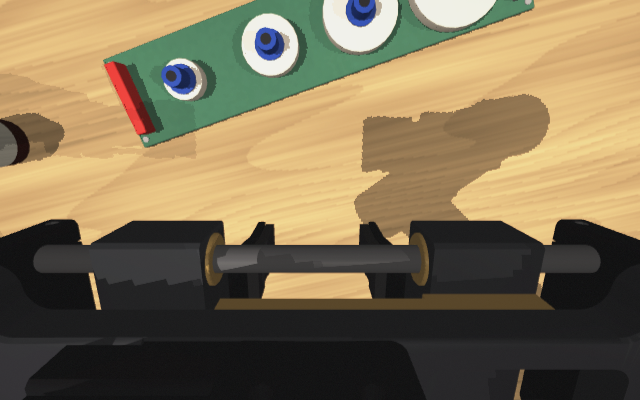

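View pics/top1c.png

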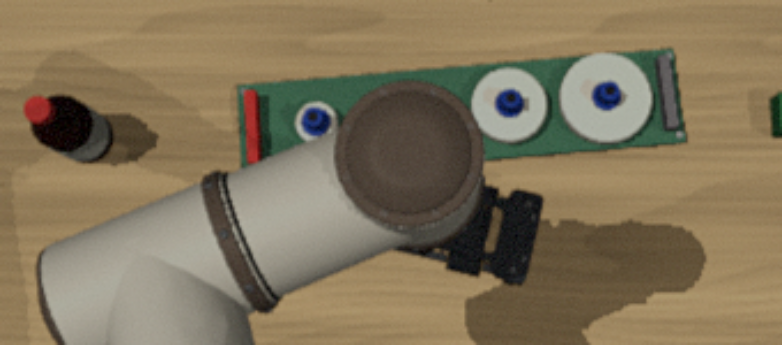

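The four wheels stand in order from red to grey at (180,77), (268,43), (360,12) and beyond. The bottle is untouched, and the top-camera centres of 90 and 110 lie within about 1 mm of their seats. 50 and 70 match their seats to about 1–2 mm in the wrist view. I'm handing in.

```bash
python3 -c "
from station import *
print(finish_job())"
```

```text
the job is handed in; nothing more can be done
None
```

The four wheels are on their seats in order, 50 mm at the red stop up to 110 mm at the grey one, hub up, each measured within about 2 mm of its seat centre; the bottle was left alone, and I handed the job in at about 27 s (it reported no verdict).

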